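# Stow the soap bar in the third slot

### The job

The bar of laundry soap lies in the front trough of the wooden soap rack. Start at the end where the round-headed post stands and run a fingertip along the top of the rack's front rail, touching it, from the first slot past the second to the third (count every slot, full or empty). Then push the bar along the trough and into that third slot until it is fully home against the back board, pushing only (never lift it or tip it over), and leave everything else where it is.

Things in the scene. Friction and masses are not known exactly. Their poses are not given: they have to be found in the camera images.
- rack: Fixed level wooden soap rack, 208 mm deep (its x) by 394 mm wide (its y). Origin: centre of its underside, on the counter; x points from the front rail (robot side) to the back board, y left, z up. On a 6 mm floor board, along x from the front: rail -104 to -74 mm, trough -74 to +16 mm, slots +16 to +94 mm, back board +94 to +104 mm. Slots and board reach 56 mm above the counter
- slots_mid (a point): Middle of the row of six slots, on their floor, at rack x = +55, y = 0 mm. The slots open to the trough, are 54 mm wide and 78 mm deep, between seven 10 mm partitions with rounded noses; their centres lie at rack y = -160, -96, -32, +32, +96, +160 mm. Two of them hold other things (a darker soap bar, a brush) and count as slots too
- trough_mid (a point): Middle of the trough's floor, at rack x = -29, y = 0 mm, 6 mm above the counter. The trough is 90 mm wide between the rail and the partitions and runs along the rack's whole width; its left and right ends have no walls
- rail: The flat wooden front rail, 30 mm wide (along the rack's x), 394 mm long (along its y), top 20 mm above the counter. Origin: centre of its underside, at rack x = -89 mm, 6 mm above the counter; axes as the rack's. Rigid and fixed
- post: Fixed round wooden post, 26 mm thick with a 36 mm ball head, 80 mm tall, just beyond the left or right end of the rack, beside the slots (rack x = +55, y = +214 or -214 mm). It marks the end from which slots are counted; at the other end stands only a low square block, 28 mm wide, 22 mm tall. Origin: centre of its foot
- soap_mid (a point): Centre of the loose soap bar, a cream block 80 mm (its x) by 44 mm (its y) by 46 mm tall, about 170 g, lying in the trough, long side across it (along the rack's x within 0.06 rad), in front of any slot; its centre is 29 mm above the counter. Fully home in a slot its centre is at rack x = +54 mm and its front end stands 2 mm out of the slot
Mind the look-alikes: they are no part of the job. Leave any green look-alike of the part that bears soap_mid alone.

How it is judged (in metres and radians):
On the way, in this order (a step that is already met when the one before it is completed fails the run):
1. a fingertip touches the front rail at the first slot from the post (contact force between the fingers and rail above 0.3 N and ((y of post in the frame of rack above 0 m and y of the grasp point in the frame of rack between 0.132 and 0.188 m) or (y of post in the frame of rack below 0 m and y of the grasp point in the frame of rack between -0.188 and -0.132 m))), for 0.1 s.
2. then touches it at the second slot (contact force between the fingers and rail above 0.3 N and ((y of post in the frame of rack above 0 m and y of the grasp point in the frame of rack between 0.068 and 0.124 m) or (y of post in the frame of rack below 0 m and y of the grasp point in the frame of rack between -0.124 and -0.068 m))), for 0.1 s.
3. then touches it at the third slot (contact force between the fingers and rail above 0.3 N and ((y of post in the frame of rack above 0 m and y of the grasp point in the frame of rack between 0.004 and 0.06 m) or (y of post in the frame of rack below 0 m and y of the grasp point in the frame of rack between -0.06 and -0.004 m))), for 0.1 s.
4. the soap goes into the third slot, more than half way (((y of post in the frame of rack above 0 m and y of soap_mid in the frame of rack between 0.022 and 0.042 m) or (y of post in the frame of rack below 0 m and y of soap_mid in the frame of rack between -0.042 and -0.022 m)) and x of soap_mid in the frame of rack above 0.02 m), for 0.2 s.
At the end, for the whole second after the job is handed in: The soap bar lies flat in the third slot counted from the post (centre within 10 mm of the slot's centre line), its inner end within 6 mm of the back board, square to the slot within 0.17 rad, at rest (((y of post in the frame of rack above 0 m and y of soap_mid in the frame of rack between 0.022 and 0.042 m) or (y of post in the frame of rack below 0 m and y of soap_mid in the frame of rack between -0.042 and -0.022 m)) and x of soap_mid in the frame of rack above 0.048 m and z of soap_mid in the frame of rack below 0.034 m and angle between soap_mid's own z axis and vertical below 0.1 rad and angle between the x axis of soap_mid and the x axis of rack, either way round below 0.17 rad and linear speed of soap below 0.01 m/s); the robot touches nothing.
It fails at once if the soap is lifted more than 12 mm off the rack's floor (z of soap_mid in the frame of rack above 0.041 m).
It fails at once if the soap is tipped over (angle between soap_mid's own z axis and vertical above 0.5 rad).
It fails at once if something else is moved more than 15 mm (distance of any of spare_soap, brush, detergent, jug, round_box, peg_a, peg_b from where it was at the start of the episode above 0.015 m).
It also fails if it takes over 64 s, if anything falls off the work surface, if the arm or the gripper's body presses on something with over 40 N, if the wrist force passes 120 N, or if a joint passes its speed limit or range.

### The arm

A 6-joint arm with a two-finger parallel gripper is mounted at the origin on the work surface. World frame = base frame: x ahead of the robot, y to its left, z up, the work surface at z = 0. Lengths are in m, angles in degrees, forces in N, time in s.
With the tool pointing down it reaches from about 0.375 to 0.9 m from the base axis. Payload 3.1 kg.
Tool frame: the origin (TCP) lies at the very end of the fingers, on their centre line; the grasp point (between the pads) lies behind it (bot.grip_depth is the z of the grasp point in the tool frame, in m); z points along the fingers, y is the direction in which the jaws open and shut (so a half turn about z gives the same grasp; the last joint's range is limited). The gripper opens to 87 mm and grips with 3 to 60 N. Pads are 19 mm wide; open, the fingers measure 117 mm over their backs; the gripper's body (75 mm by 190 mm) begins 51 mm behind the grasp point.
Start: joints at [63.684, 30.224, 82.088, -0, 67.689, -10.227], TCP at [0.173, 0.601, 0.223] pointing down, gripper open.
Joint ranges: [-176.69, 176.69], [-43.24, 126.21], [12.49, 139.97], [-82, 262], [0, 151.66], [-163.58, 163.58]. Speed limits (degrees/s): [159.86, 159.86, 180, 180, 180, 180].

### API

Orientations are given as a 3x3 rotation matrix whose columns are the frame's x, y, z axes.
In Python, from rig import bot, vision gives the robot as it stands. The module is installed in compiled form; this text tells all that it offers.
- The arm moves only by the shell command python3 -m jog 'ROWS'. ROWS is JSON, a list of rows, each a list of 3 entries, a list of its own where there are three numbers: the shift along the tool's x, y, z in mm, then the turn, a rotation vector about the tool's x, y, z in degrees, then the closure, from 0 (fully open) to 1 (shut). In form: [[[dx, dy, dz], [wx, wy, wz], fingers], ...]. A call has 1 to 12 rows; each row is the pose to reach, as a shift and turn from the pose commanded when the call began, along the tool's axes at that moment; what a row does not reach only later rows make up. A row lasts 1/12 s, in which the tool goes at most 41.7 mm and 7.16 degrees, less where a joint would pass 70% of its speed; a pose out of reach is approached as far as the arm can. A call with a gripper value outside its range is refused whole. The fingers move at their own pace and stop on an object; the grip force is fixed at half the most. Time passes only in rows, so rows that repeat a pose let the fingers close. It gives the time, the measured TCP pose, the force and the opening at its end, in the units of the state.
- bot.read_state(): the state, without advancing time (a new reading comes with each control period).
- vision.capture(name): name is "scene" or "top" or "wrist"; returns the picture (480x640x3 uint8, red, green, blue); there is no depth.
- vision.camera_info(name): a dict with "intrinsics" (3x3 intrinsics, pixels), "dist" ([k1, k2, p1, p2, k3] as OpenCV has them; the pictures are not rectified), "camera_from_world" (4x4, takes a point from world to camera coordinates); the wrist camera has in their place "mount" (4x4, takes a point from camera to tool coordinates, whose origin is the TCP and whose axes are the flange's). Camera axes: x right, y up, looking along -z (the intrinsics and any distortion apply to the point x, -y, -z); pixel columns grow to the right and rows downward; lengths in m; the calibration is good to about 2 mm. A picture is of the moment at which its call begins: read the wrist's pose just before it. camera_info takes no time and is no camera call.
- bot.hand_in(): hands the job in, once; it reports no verdict.
The state is a dict: "time_s": time; "joint_positions": joint angles; "qvel": joint speeds; "tau": joint torques, N m; "position": TCP position; "tcp_rot": TCP orientation; "force": force on the tool from outside, world axes, zero at the start; "moment": the same for the moment, N m; "opening": opening from 0.0 (shut) to 1.0 (fully open).
Only numpy, scipy, OpenCV 4.12 (cv2) and the standard library are available. Lean on these libraries where they do the work, as an engineer would, in place of code of your own. Each camera call takes 0.05 s, during which the arm holds its last target. There are 200 camera calls.

## Working session

There is one attempt and no reset: what is moved stays moved. The work goes in short steps, Python scripts to look and compute and a shell command to move; the robot and the scene stay as the last step left them, time stands still between calls to the robot, and variables do not carry over. Pictures are saved under pics/ and viewed, about 8 in all and at most 12, crops included, and the job is handed in when it is done.

```bash
mkdir -p pics; python3 - <<'E'
from rig import bot, vision
import cv2, numpy as np
for n in("scene","top"):
    cv2.imwrite(f"pics/{n}0.png",vision.capture(n)[:,:,::-1])
    print(n,vision.camera_info(n))
print(vision.camera_info("wrist"),bot.grip_depth)
s=bot.read_state();print({k:np.round(v,3).tolist() for k,v in s.items()})
E
```

```text
scene {'intrinsics': array([[441.844747  ,   0.        , 320.5597288 ],
       [  0.        , 441.844747  , 243.26752444],
       [  0.        ,   0.        ,   1.        ]]), 'dist': array([-0.08328153,  0.        ,  0.        ,  0.        ,  0.        ]), 'camera_from_world': array([[-0.61402121,  0.78899946, -0.02139651,  0.40693924],
       [-0.47209657, -0.34540381,  0.81106168,  0.21601109],
       [ 0.63253678,  0.50811029,  0.5845692 , -1.04459113],
       [ 0.        ,  0.        ,  0.        ,  1.        ]])}
top {'intrinsics': array([[441.00756657,   0.        , 312.88977236],
       [  0.        , 441.00756657, 241.83650272],
       [  0.        ,   0.        ,   1.        ]]), 'dist': array([-0.08480709,  0.        ,  0.        ,  0.        ,  0.        ]), 'camera_from_world': array([[ 0.00763446, -0.99952335,  0.02991308, -0.06388056],
       [ 0.99290322,  0.0111274 ,  0.11840349, -0.60948721],
       [-0.11867991,  0.02879685,  0.9925149 , -0.61651669],
       [ 0.        ,  0.        ,  0.        ,  1.        ]])}
{'intrinsics': array([[430.26024476,   0.        , 3
[... 256 characters left out ...]
117577e-01,
         7.40788893e-02],
       [ 9.99999784e-01, -1.69919683e-05,  6.57181494e-04,
        -1.00663109e-03],
       [ 6.36496027e-04,  2.75117626e-01, -9.61410363e-01,
        -1.61651152e-01],
       [ 0.00000000e+00,  0.00000000e+00,  0.00000000e+00,
         1.00000000e+00]])} -0.0187
{'time_s': 0.1, 'joint_positions': [63.685, 30.272, 82.148, -0.001, 67.688, -10.227], 'qvel': [0.062, -0.139, -0.167, -0.006, -0.029, 0.05], 'tau': [-0.001, -44.098, -17.715, 0.064, 0.053, -0.0], 'position': [0.173, 0.6, 0.222], 'tcp_rot': [[-0.961, 0.277, -0.001], [0.277, 0.961, -0.002], [0.0, -0.002, -1.0]], 'force': [0.355, -0.204, -0.27], 'moment': [-0.065, -0.015, 0.024], 'opening': 0.998}
```

View pics/scene0.png

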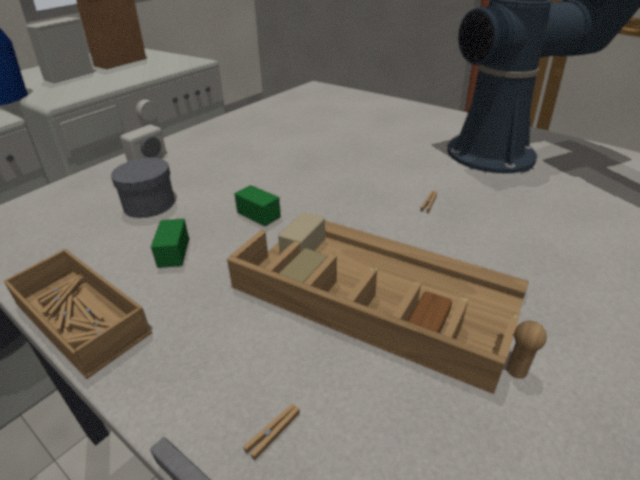

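View pics/top0.png

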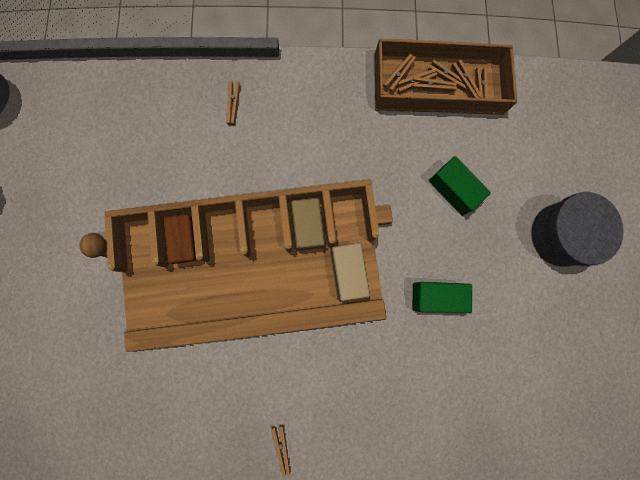

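The pictures show:
- **Rack:** the round-headed post is at its left end, top (92,245), and the low block at its right end (384,214). 
- **Slots from the post:** 1 empty, 2 brush (180,238), 3 empty (220,235), 4 empty, 5 darker bar (307,222), 6 empty.
- **Candidates for the bar:** cream bar in the trough (350,272), darker bar in slot 5 (307,222), and green blocks at (460,185) and (442,298). I choose the cream bar at (350,272).

A close crop will check this and give me the corner pixels.

```bash
python3 - <<'E'
import cv2
im=cv2.imread("pics/top0.png")[170:360,80:400]
cv2.imwrite("pics/top0c.png",cv2.resize(im,None,fx=2.5,fy=2.5,interpolation=cv2.INTER_CUBIC))
E
```

```text
(no output)
```

View pics/top0c.png

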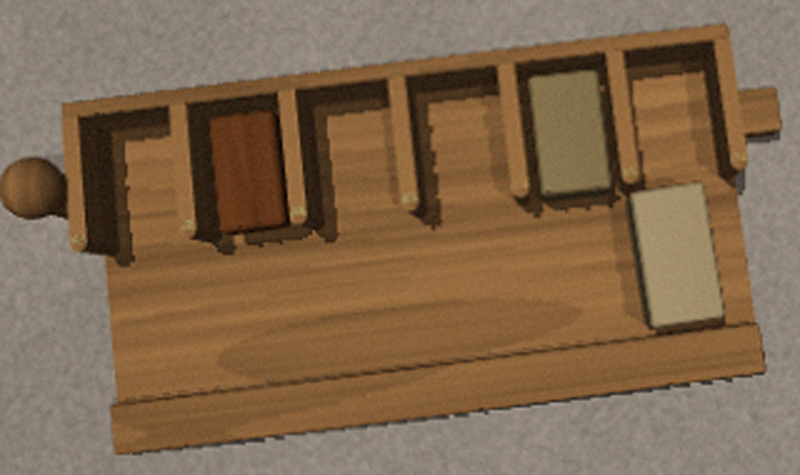

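The crop confirms the cream bar in the trough in front of the end slot away from the post, the dark bar in slot 5 and the brush in slot 2. Next I fit the rack pose from the corner pixels.

```bash
cat > h.py <<'E'
import numpy as np, cv2
from rig import bot, vision
from scipy.optimize import least_squares
F=np.diag([1,-1,-1.])
def proj(P,i):
    T=i["camera_from_world"]; X=np.asarray(P,float)@(F@T[:3,:3]).T+F@T[:3,3]
    return cv2.projectPoints(X,np.zeros(3),np.zeros(3),i["intrinsics"],np.array(i["dist"]))[0][:,0]
def place(p,q):  # pose (x,y,yaw), local points
    q=np.asarray(q,float);c,s=np.cos(p[2]),np.sin(p[2])
    return np.c_[p[0]+c*q[:,0]-s*q[:,1],p[1]+s*q[:,0]+c*q[:,1],q[:,2]]
def fit(px,q,i,p0):
    r=least_squares(lambda p:(proj(place(p,q),i)-px).ravel(),p0,loss="soft_l1")
    return r.x,(proj(place(r.x,q),i)-px)
E
python3 - <<'E'
from h import *
i=vision.camera_info("top"); T=i["camera_from_world"]; print("cam",-T[:3,:3].T@T[:3,3])
px=np.array([(63,103),(727,25),(110,407),(760,325),(112,453),(765,373),(77,248),(188,236),(298,222),(409,208),(520,195),(630,182),(740,169),(30,187)])/2.5+[80,170]
q=[(.104,.197,.056),(.104,-.197,.056),(-.074,.197,.02),(-.074,-.197,.02),(-.104,.197,.02),(-.104,-.197,.02)]+[(.016,y,.056) for y in(.192,.128,.064,0,-.064,-.128,-.192)]+[(.055,.214,.062)]
p,r=fit(px,q,i,[.6,0,0]); print("rack",p,np.degrees(p[2]));print(r.round(1).tolist())
np.save("rack.npy",p)
px=np.array([(628,192),(700,182),(723,319),(652,328)])/2.5+[80,170]
s,r=fit(px,[(.04,.022,.052),(.04,-.022,.052),(-.04,-.022,.052),(-.04,.022,.052)],i,[.6,-.15,0]); print("soap",s,r.round(1).tolist())
c,n=np.cos(p[2]),np.sin(p[2]);d=s[:2]-p[:2];print("soap in rack",c*d[0]+n*d[1],-n*d[0]+c*d[1],s[2]-p[2])
for y in(.16,.096,.032):print("rail",y,place(p,[(-.089,y,.02)]))
E
```

```text
cam [ 0.53248136 -0.03931437  0.68597828]
rack [0.5734436  0.03910994 0.13231662] 7.581183896516537
[[-1.3, -0.7], [0.1, -1.3], [-1.1, -1.5], [-0.6, -0.8], [-0.1, 0.3], [0.2, -0.2], [0.5, 0.7], [-0.1, 0.2], [0.1, 0.5], [0.2, 0.7], [0.2, 0.5], [0.4, 0.4], [0.0, 0.3], [0.8, -0.3]]
soap [ 0.56516398 -0.11195151  0.16020119] [[-0.3, 0.1], [0.7, -0.3], [0.6, -0.4], [-1.2, 0.7]]
soap in rack -0.028136908721051495 -0.1486486759415869 0.02788456776416004
rail 0.16 [[0.46411261 0.18596952 0.02      ]]
rail 0.096 [[0.47255619 0.12252895 0.02      ]]
rail 0.032 [[0.48099977 0.05908838 0.02      ]]
```

```bash
cat >> h.py <<'E'
def inrack(pos):
    p=np.load("rack.npy");c,n=np.cos(p[2]),np.sin(p[2]);d=np.array(pos[:2])-p[:2]
    return np.round([1e3*(c*d[0]+n*d[1]),1e3*(-n*d[0]+c*d[1]),1e3*pos[2]],1)
def goal(x,y,z,ydeg):  # rack mm; tool y axis at ydeg from rack x, tool z down
    p=np.load("rack.npy");s=bot.read_state();R=np.array(s["tcp_rot"]);t=np.array(s["position"])
    w=place(p,[(x/1e3,y/1e3,z/1e3)])[0];a=p[2]+np.radians(ydeg);yy=np.array([np.cos(a),np.sin(a),0]);zz=np.array([0,0,-1.])
    G=np.c_[np.cross(yy,zz),yy,zz]
    print("at",inrack(t),"shift",(1e3*R.T@(w-t)).round(1),"turn",np.degrees(cv2.Rodrigues(R.T@G)[0].ravel()).round(1))
E
python3 -c "
from h import *
goal(-89,165,200,90);goal(-89,165,30,90)"
```

```text
at [-323.1  608.8  221.7] shift [-392.5 -312.4   22.1] turn [ -0.1  -0.  -23.7]
at [-323.1  608.8  221.7] shift [-392.6 -312.1  192.1] turn [ -0.1  -0.  -23.7]
```

```bash
python3 -m jog '[[[-33,-26,2],[0,0,-2],1],[[-66,-52,4],[0,0,-4],1],[[-99,-78,6],[0,0,-6],1],[[-132,-104,8],[0,0,-8],1],[[-164,-130,9],[0,0,-10],1],[[-196,-156,11],[0,0,-12],1],[[-229,-182,13],[0,0,-14],1],[[-262,-208,15],[0,0,-16],1],[[-294,-234,17],[0,0,-18],1],[[-327,-260,19],[0,0,-20],1],[[-360,-286,21],[0,0,-22],1],[[-392,-312,22],[0,0,-23.7],1]]'; python3 -m jog '[[[0,0,0],[0,0,0],1],[[0,0,0],[0,0,0],1]]'; python3 -c "
from h import *
s=bot.read_state();print(s['force'],s['opening'],s['joint_positions'])
goal(-89,165,30,90)"
```

```text
time_s: 1.1
position: [0.463, 0.1914, 0.2002]
tcp_rot: [[-0.991, -0.134, -0.001], [-0.134, 0.991, -0.0], [0.001, 0.0, -1.0]]
force: [1.1, 0.3, -0.6]
opening: 0.17
time_s: 1.27
position: [0.4636, 0.1914, 0.2002]
tcp_rot: [[-0.992, -0.127, -0.001], [-0.127, 0.992, 0.0], [0.001, 0.0, -1.0]]
force: [0.1, 0.3, -0.4]
opening: 0.039
[ 0.13845918  0.25855409 -0.42308117] 0.03937574976620854 [ 9.63879936e+00  2.25817893e+01  1.00941841e+02  1.58283215e-02
  5.65091593e+01 -8.76760849e+01]
at [-88.7 165.4 200.2] shift [  0.2  -0.5 170.2] turn [ 0.  -0.  -0.3]
```

```bash
python3 -m jog '[[[0,0,35],[0,0,0],1],[[0,0,70],[0,0,0],1],[[0,0,105],[0,0,0],1],[[0,0,140],[0,0,0],1],[[0,0,160],[0,0,0],1],[[0,0,172],[0,0,0],1],[[0,0,174],[0,0,0],1],[[0,0,174],[0,0,0],1]]' | tail -4;python3 -m jog '[[[0,0,1],[0,0,0],1],[[0,0,2],[0,0,0],1],[[0,0,3],[0,0,0],1],[[0,0,4],[0,0,0],1],[[0,0,5],[0,0,0],1],[[0,0,6],[0,0,0],1],[[0,0,6],[0,0,0],1]]'
```

```text
position: [0.4609, 0.1944, 0.0259]
tcp_rot: [[-0.991, -0.134, -0.003], [-0.134, 0.991, -0.0], [0.003, 0.0, -1.0]]
force: [0.1, -0.2, -0.4]
opening: 0.007
time_s: 2.52
position: [0.4625, 0.1932, 0.0206]
tcp_rot: [[-0.991, -0.132, 0.0], [-0.132, 0.991, -0.0], [-0.0, -0.0, -1.0]]
force: [0.4, 0.3, -0.1]
opening: 0.004
```

```bash
python3 -m jog '[[[0,0.0,0.5],[0,0,0],1],[[0,-0.5,1],[0,0,0],1],[[0,-1,1.5],[0,0,0],1],[[0,-1.5,1.5],[0,0,0],1],[[0,-2,1.5],[0,0,0],1]]'; python3 -c "
from h import *
goal(-89,165,19,90)"
```

```text
time_s: 2.93
position: [0.4627, 0.1929, 0.0204]
tcp_rot: [[-0.991, -0.131, 0.001], [-0.131, 0.991, 0.002], [-0.001, 0.002, -1.0]]
force: [-3.0, 7.8, 11.3]
opening: 0.006
at [-89.5 167.1  20.4] shift [-0.5 -2.1  1.4] turn [ 0.1  0.1 -0.1]
```

Contact is at 11 N, at rack y ≈ 167. Now I slide along the rail.

```bash
python3 -m jog '[[[0,-5,-0.2],[0,0,0],1],[[0,-10,-0.2],[0,0,0],1],[[0,-15,-0.2],[0,0,0],1],[[0,-20,-0.2],[0,0,0],1],[[0,-26,-0.2],[0,0,0],1],[[0,-32,-0.2],[0,0,0],1],[[0,-38,-0.2],[0,0,0],1],[[0,-44,-0.2],[0,0,0],1],[[0,-50,-0.2],[0,0,0],1],[[0,-56,-0.2],[0,0,0],1],[[0,-62,-0.2],[0,0,0],1],[[0,-68,-0.2],[0,0,0],1]]'; python3 -c "
from h import *
goal(-89,32,19,90)"
```

```text
time_s: 3.93
position: [0.4728, 0.1248, 0.0204]
tcp_rot: [[-0.991, -0.131, 0.003], [-0.131, 0.991, 0.002], [-0.003, 0.001, -1.0]]
force: [-0.4, 7.2, 9.9]
opening: 0.002
at [-88.5  98.2  20.4] shift [  0.5 -66.2   1.3] turn [ 0.1  0.2 -0. ]
```

```bash
python3 -m jog '[[[0,-6,0],[0,0,0],1],[[0,-12,0],[0,0,0],1],[[0,-18,0],[0,0,0],1],[[0,-24,0],[0,0,0],1],[[0,-30,0],[0,0,0],1],[[0,-36,0],[0,0,0],1],[[0,-42,0],[0,0,0],1],[[0,-48,0],[0,0,0],1],[[0,-54,0],[0,0,0],1],[[0,-59,0],[0,0,0],1],[[0,-63,0],[0,0,0],1],[[0,-66,0],[0,0,0],1]]'; python3 -m jog '[[[0,-1,0],[0,0,0],1],[[0,-2,0],[0,0,0],1]]';python3 -c "
from h import *
goal(-89,32,110,90);goal(-29,-225,110,180);goal(-29,-225,110,0)"
```

```text
time_s: 4.93
position: [0.4808, 0.0595, 0.0204]
tcp_rot: [[-0.991, -0.131, 0.001], [-0.131, 0.991, 0.002], [-0.002, 0.001, -1.0]]
force: [-0.4, 7.7, 10.7]
opening: 0.005
time_s: 5.1
position: [0.4811, 0.0577, 0.0204]
tcp_rot: [[-0.991, -0.131, 0.001], [-0.131, 0.991, 0.002], [-0.002, 0.001, -1.0]]
force: [-0.4, 7.2, 10.7]
opening: 0.007
at [-89.1  30.6  20.4] shift [ -0.3   1.5 -89.6] turn [ 0.1  0.1 -0.1]
at [-89.1  30.6  20.4] shift [ -60.6 -255.4  -89.9] turn [ -0.    0.1 -90.1]
at [-89.1  30.6  20.4] shift [ -60.6 -255.4  -89.9] turn [ 0.1  0.  89.9]
```

```bash
python3 -m jog '[[[0,0,-35],[0,0,0],1],[[0,0,-70],[0,0,0],0.65],[[0,0,-90],[0,0,0],0.65],[[-5,-22,-90],[0,0,7],0.65],[[-12,-46,-90],[0,0,14],0.65],[[-20,-72,-90],[0,0,21],0.65],[[-26,-98,-90],[0,0,28],0.65],[[-34,-124,-90],[0,0,35],0.65],[[-42,-150,-90],[0,0,42],0.65],[[-48,-176,-90],[0,0,49],0.65],[[-55,-200,-90],[0,0,56],0.65],[[-61,-221,-90],[0,0,63],0.65]]'; python3 -m jog '[[[0,0,0],[0,0,7],0.65],[[0,0,0],[0,0,14],0.65],[[0,0,0],[0,0,21],0.65],[[0,0,0],[0,0,27],0.65],[[0,0,0],[0,0,27],0.65]]';python3 - <<'E'
from h import *
goal(-29,-192,20,0);print(bot.read_state()['joint_positions'])
cv2.imwrite("pics/top1.png",cv2.resize(vision.capture("top")[170:360,200:480,::-1],None,fx=2.5,fy=2.5))
E
```

```text
time_s: 6.1
position: [0.5709, -0.1562, 0.1092]
tcp_rot: [[-0.562, 0.827, 0.0], [0.827, 0.562, -0.0], [-0.0, 0.0, -1.0]]
force: [-0.3, -0.1, -0.3]
opening: 0.349
time_s: 6.52
position: [0.5702, -0.1545, 0.109]
tcp_rot: [[-0.13, 0.991, -0.001], [0.991, 0.13, 0.0], [0.0, -0.001, -1.0]]
force: [0.7, -0.5, 0.1]
opening: 0.351
at [ -28.8 -191.5  109. ] shift [-0.6 -0.2 89. ] turn [-0.  -0.  -0.1]
[-2.59889881e+01  3.61490237e+01  9.26856174e+01  1.63327452e-03
  5.12031620e+01 -3.34830944e+01]
```

View pics/top1.png

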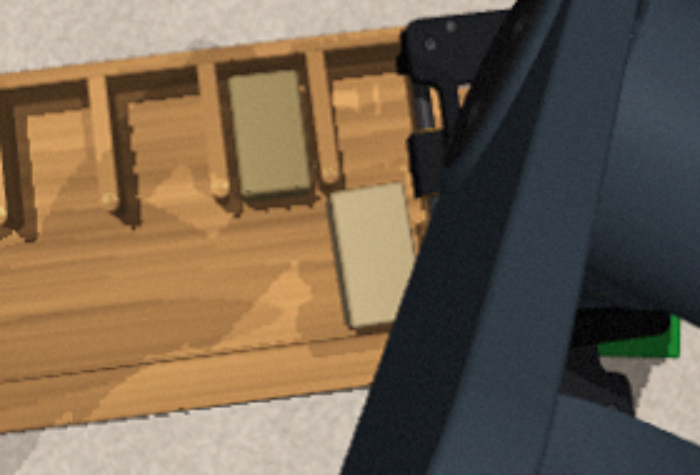

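The picture shows the bar undisturbed (crop about 365,255), with the fingers just right of it. I descend and push along the trough.

```bash
python3 -m jog '[[[-0.5,0,35],[0,0,0],0.65],[[-0.5,0,65],[0,0,0],0.65],[[-0.5,0,82],[0,0,0],0.65],[[-0.5,0,89],[0,0,0],0.65],[[-0.5,0,89],[0,0,0],0.65],[[4,0,89],[0,0,0],0.65],[[9,0,89],[0,0,0],0.65],[[12,0,89],[0,0,0],0.65],[[15,0,89],[0,0,0],0.65],[[18,0,89],[0,0,0],0.65]]';python3 -c "
from h import *
goal(-29,-3,20,0)"
```

```text
time_s: 7.4
position: [0.5691, -0.1368, 0.0215]
tcp_rot: [[-0.133, 0.991, 0.003], [0.991, 0.133, -0.002], [-0.002, 0.002, -1.0]]
force: [0.4, -2.2, 2.0]
opening: 0.348
at [ -27.5 -173.8   21.5] shift [170.8  -1.3   1.2] turn [0.1 0.1 0.1]
```

```bash
python3 -m jog '[[[5,0,0],[0,0,0],0.65],[[10,0,0],[0,0,0],0.65],[[15,0,0],[0,0,0],0.65],[[20,-1,0],[0,0,0],0.65],[[25,-1,0],[0,0,0],0.65],[[30,-1,0],[0,0,0],0.65],[[35,-1,0],[0,0,0],0.65],[[40,-1,0],[0,0,0],0.65],[[45,-1,0],[0,0,0],0.65],[[50,-1,0],[0,0,0],0.65],[[55,-1,0],[0,0,0],0.65],[[60,-1,0],[0,0,0],0.65]]';python3 -m jog '[[[5,0,0],[0,0,0],0.65],[[10,0,0],[0,0,0],0.65],[[15,0,0],[0,0,0],0.65],[[20,0,0],[0,0,0],0.65],[[25,0,0],[0,0,0],0.65],[[30,0,0],[0,0,0],0.65],[[35,0,0],[0,0,0],0.65],[[40,0,0],[0,0,0],0.65],[[45,0,0],[0,0,0],0.65],[[50,0,0],[0,0,0],0.65],[[52,0,0],[0,0,0],0.65],[[52,0,0],[0,0,0],0.65]]';python3 - <<'E'
from h import *
goal(-29,-1,20,0)
cv2.imwrite("pics/top2.png",cv2.resize(vision.capture("top")[170:360,100:420,::-1],None,fx=2.5,fy=2.5))
E
```

```text
time_s: 8.4
position: [0.559, -0.0767, 0.0202]
tcp_rot: [[-0.133, 0.991, -0.0], [0.991, 0.133, 0.0], [0.0, -0.0, -1.0]]
force: [0.0, -1.3, 0.3]
opening: 0.346
time_s: 9.4
position: [0.5519, -0.0248, 0.0202]
tcp_rot: [[-0.133, 0.991, -0.001], [0.991, 0.133, 0.0], [0.001, -0.001, -1.0]]
force: [0.1, 0.2, -0.6]
opening: 0.348
at [-29.8 -60.5  20.2] shift [59.5  0.9  0.2] turn [-0.  -0.   0.1]
```

View pics/top2.png

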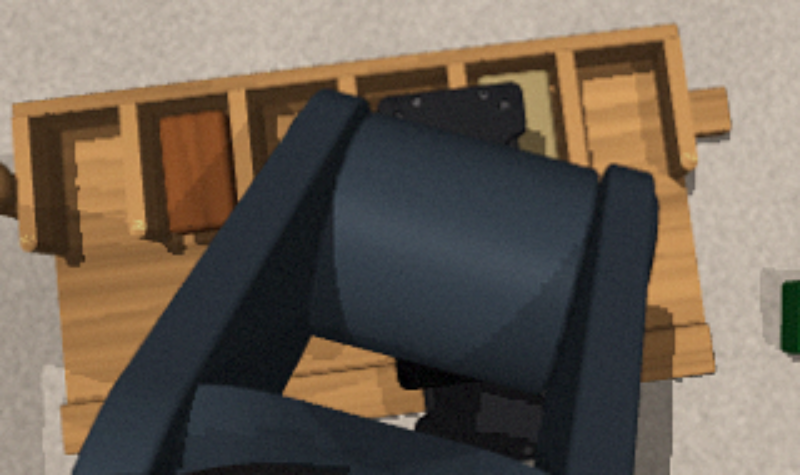

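The arm hides the bar from the top camera, but force is steady and low. I push on, then use the wrist camera, which sits on the bar's side.

```bash
python3 -m jog '[[[5,0.5,0],[0,0,0],0.65],[[10,1,0],[0,0,0],0.65],[[15,1,0],[0,0,0],0.65],[[20,1,0],[0,0,0],0.65],[[25,1,0],[0,0,0],0.65],[[30,1,0],[0,0,0],0.65],[[35,1,0],[0,0,0],0.65],[[40,1,0],[0,0,0],0.65],[[45,1,0],[0,0,0],0.65],[[50,1,0],[0,0,0],0.65],[[54,1,0],[0,0,0],0.65],[[54,1,0],[0,0,0],0.65]]';python3 - <<'E'
from h import *
goal(-29,-1,20,0)
cv2.imwrite("pics/w3.png",vision.capture("wrist")[:,:,::-1])
E
```

```text
time_s: 10.45
position: [0.5458, 0.0289, 0.0203]
tcp_rot: [[-0.133, 0.991, -0.0], [0.991, 0.133, 0.0], [0.0, -0.0, -1.0]]
force: [-0.1, -0.3, 0.1]
opening: 0.35
at [-28.8  -6.4  20.3] shift [ 5.4 -0.2  0.3] turn [-0.  -0.   0.1]
```

View pics/w3.png

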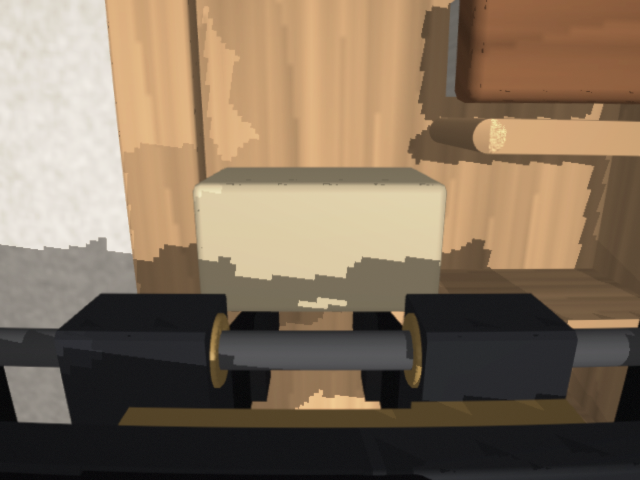

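The wrist view shows the bar square in the trough, top far edge at row 184 between columns 200 and 440. The 2/3 partition is on the right at rows 119–155 and the 3/4 partition at rows 270–318. I measure the bar relative to the partitions.

```bash
cat >> h.py <<'E'
def wray(px,z):
    s=bot.read_state();i=vision.camera_info("wrist");M=i["mount"];R=np.array(s["tcp_rot"]);t=np.array(s["position"])
    u=cv2.undistortPoints(np.array(px,float).reshape(-1,1,2),i["intrinsics"],np.array(i["dist"]))[:,0]
    d=np.c_[u[:,0],-u[:,1],-np.ones(len(u))]@(R@M[:3,:3]).T; o=R@M[:3,3]+t
    return [inrack(o+v*(z-o[2])/v[2]).tolist() for v in d]
E
python3 - <<'E'
from h import *
print("bar far",wray([(200,184),(440,184)],.052),"near",wray([(203,310),(438,310)],.052))
print("part 2/3",wray([(560,119),(560,155)],.056),"part3/4",wray([(560,271),(560,318)],.056),"nose",wray([(477,137)],.056))
print("rail inner",wray([(196,60),(203,160)],.02))
E
```

```text
bar far [[-63.1, 46.9, 52.0], [10.1, 47.0, 52.0]] near [[-65.2, 4.9, 52.0], [12.8, 4.9, 52.0]]
part 2/3 [[42.6, 66.7, 56.0], [44.1, 56.4, 56.0]] part3/4 [[49.8, 20.1, 56.0], [52.6, 3.6, 56.0]] nose [[18.6, 61.3, 56.0]]
rail inner [[-70.4, 86.3, 20.0], [-70.1, 50.9, 20.0]]
```

```bash
python3 -m jog '[[[1,0,0],[0,0,0],0.65],[[2,0,0],[0,0,0],0.65],[[3,0,0],[0,0,0],0.65],[[4,0,0],[0,0,0],0.65],[[5,0,0],[0,0,0],0.65],[[5.5,0,0],[0,0,0],0.65],[[5.5,0,0],[0,0,0],0.65]]';python3 - <<'E'
from h import *
goal(-29,-1,20,0)
im=vision.capture("wrist")[:,:,::-1];cv2.imwrite("pics/w4.png",im[90:340,160:620].repeat(1,0)) 
c=cv2.cvtColor(im,cv2.COLOR_BGR2GRAY).astype(int)
for col in(250,300,350,400): print(col,c[160:200:2,col].tolist())
print("part",c[110:165:2,560].tolist())
E
```

```text
time_s: 11.08
position: [0.5455, 0.0334, 0.0203]
tcp_rot: [[-0.132, 0.991, 0.0], [0.991, 0.132, 0.0], [-0.0, 0.0, -1.0]]
force: [0.5, -0.2, 0.6]
opening: 0.35
at [-28.4  -1.9  20.3] shift [ 0.9 -0.6  0.3] turn [0. 0. 0.]
250 [169, 170, 170, 168, 127, 111, 112, 112, 113, 114, 114, 115, 139, 174, 189, 194, 201, 207, 208, 208]
300 [171, 171, 170, 169, 126, 111, 112, 113, 113, 113, 114, 115, 140, 175, 189, 194, 202, 208, 209, 209]
350 [173, 174, 174, 171, 127, 111, 112, 113, 113, 113, 114, 115, 140, 175, 189, 196, 204, 209, 210, 209]
400 [157, 156, 156, 154, 124, 111, 112, 113, 113, 114, 114, 115, 138, 174, 189, 197, 204, 210, 211, 210]
part [91, 84, 71, 78, 93, 95, 93, 93, 93, 93, 89, 89, 107, 173, 177, 177, 177, 177, 177, 177, 176, 177, 177, 177, 177, 178, 177, 177]
```

View pics/w4.png

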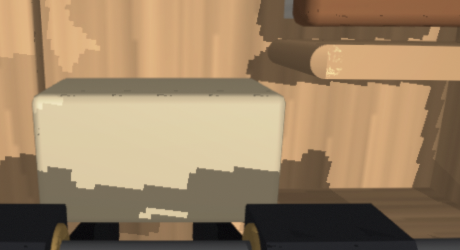

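```bash
python3 - <<'E'
from h import *
print("bar far",wray([(200,184.5),(440,184.5)],.052),"part",wray([(560,134),(560,170.5)],.056))
goal(-85,32,60,90);goal(-29,-30,100,90)
E
```

```text
bar far [[-62.9, 51.6, 52.0], [10.3, 51.7, 52.0]] part [[43.5, 67.3, 56.0], [45.0, 56.7, 56.0]]
at [-28.4  -1.9  20.3] shift [ 34.  -56.5 -39.7] turn [  0.   0. -90.]
at [-28.4  -1.9  20.3] shift [-28.1  -0.6 -79.7] turn [  0.   0. -90.]
```

The bar is centred in front of slot 3, about 5 mm from the partition. I back off, rise and turn the tool so the camera looks into the slot.

```bash
python3 -m jog '[[[-8,0,0],[0,0,0],0.65],[[-15,0,0],[0,0,0],0.65],[[-15,0,-35],[0,0,0],0.65],[[-15,0,-70],[0,0,0],0.65],[[-15,0,-90],[0,0,0],0.65],[[-12,-7,-90],[0,0,7],0.9],[[-5,-20,-90],[0,0,14],0.9],[[5,-33,-90],[0,0,21],0.9],[[15,-46,-90],[0,0,28],0.9],[[25,-59,-90],[0,0,35],0.9],[[32,-72,-90],[0,0,42],0.9],[[32,-72,-90],[0,0,49],0.9]]';python3 -m jog '[[[0,0,0],[0,0,7],0.9],[[0,0,0],[0,0,14],0.9],[[0,0,0],[0,0,21],0.9],[[0,0,0],[0,0,28],0.9],[[0,0,0],[0,0,35],0.9],[[0,0,0],[0,0,41],0.9],[[0,0,0],[0,0,41],0.9],[[0,0,0],[0,0,41],0.9]]';python3 - <<'E'
from h import *
goal(-98,30,28,-90);print(bot.read_state()['joint_positions'])
cv2.imwrite("pics/w5.png",vision.capture("wrist")[:,:,::-1])
E
```

```text
time_s: 12.13
position: [0.4655, 0.0563, 0.11]
tcp_rot: [[0.665, 0.747, -0.006], [0.747, -0.665, 0.001], [-0.003, -0.005, -1.0]]
force: [0.1, 0.1, -0.2]
opening: 0.107
time_s: 12.8
position: [0.4698, 0.0551, 0.1103]
tcp_rot: [[0.991, 0.135, -0.0], [0.135, -0.991, 0.0], [-0.0, -0.0, -1.0]]
force: [-1.0, 0.8, -0.0]
opening: 0.099
at [-100.6   29.6  110.3] shift [ 2.6 -0.4 82.3] turn [-0.   0.   0.1]
[-6.87839080e+00  2.94421764e+01  1.09563145e+02  1.57735174e-03
  4.10001774e+01  7.53896375e+01]
```

View pics/w5.png

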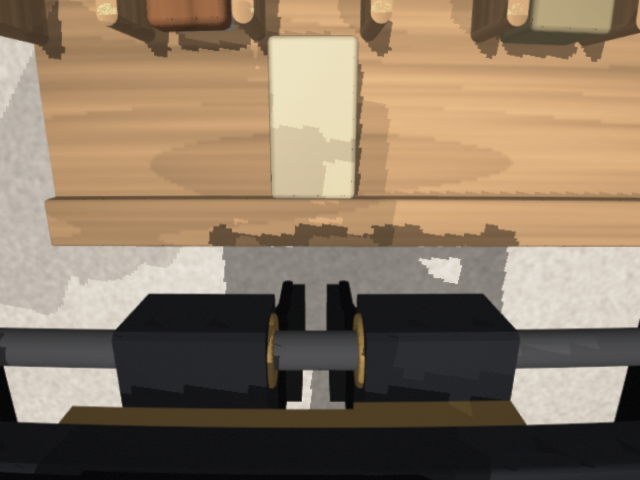

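The wrist view shows the bar (269–357, rows 37–197) centred between the nose tops at columns 243 and 381, square to the slot. The brush is at the left.

```bash
python3 - <<'E'
from h import *
print("bar",wray([(269,45),(357,45),(272,190),(355,190)],.052)); print("noses",wray([(243,22),(381,22)],.056),"rail",wray([(300,197)],.02))
E
python3 -m jog '[[[2,0,30],[0,0,0],0.9],[[2,0,60],[0,0,0],0.9],[[2,0,75],[0,0,0],0.9],[[2,0,82],[0,0,0],0.9],[[2,0,82],[0,0,0],0.9],[[6,0,82],[0,0,0],0.9],[[10,0,82],[0,0,0],0.9],[[13,0,82],[0,0,0],0.9],[[16,0,82],[0,0,0],0.9],[[19,0,82],[0,0,0],0.9],[[22,0,82],[0,0,0],0.9],[[25,0,82],[0,0,0],0.9]]'; python3 -c "
from h import *
goal(4.5,30,28,-90)"
```

```text
bar [[8.1, 50.4, 52.0], [8.2, 8.5, 52.0], [-61.8, 50.5, 52.0], [-61.7, 7.7, 52.0]]
noses [[17.6, 61.9, 56.0], [17.8, -2.0, 56.0]] rail [[-71.4, 37.2, 20.0]]
time_s: 13.85
position: [0.4941, 0.059, 0.0286]
tcp_rot: [[0.991, 0.133, -0.001], [0.133, -0.991, 0.0], [-0.001, -0.0, -1.0]]
force: [-1.6, -0.2, 1.1]
opening: 0.101
at [-76.   30.2  28.6] shift [80.5  0.3  0.5] turn [-0.   0.1  0. ]
```

```bash
python3 -m jog '[[[4,0.5,0],[0,0,0],0.9],[[8,0.5,0],[0,0,0],0.9],[[12,0.5,0],[0,0,0],0.9],[[16,0.5,0],[0,0,0],0.9],[[20,0.5,0],[0,0,0],0.9],[[24,0.5,0],[0,0,0],0.9],[[28,0.5,0],[0,0,0],0.9],[[32,0.5,0],[0,0,0],0.9],[[36,0.5,0],[0,0,0],0.9],[[40,0.5,0],[0,0,0],0.9],[[44,0.5,0],[0,0,0],0.9],[[48,0.5,0],[0,0,0],0.9]]'; python3 - <<'E'
from h import *
goal(4.5,30,28,-90)
cv2.imwrite("pics/w6.png",vision.capture("wrist")[:,:,::-1])
E
```

```text
time_s: 14.85
position: [0.5427, 0.0648, 0.0282]
tcp_rot: [[0.991, 0.132, 0.0], [0.132, -0.991, -0.0], [0.0, 0.0, -1.0]]
force: [-1.7, -0.6, -0.4]
opening: 0.098
at [-27.   29.5  28.2] shift [31.5 -0.5  0.3] turn [ 0. -0.  0.]
```

View pics/w6.png

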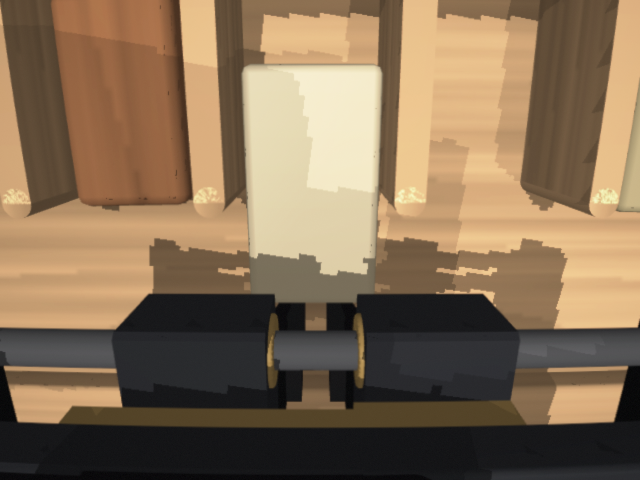

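The picture shows the bar (243–381) entering slot 3 squarely, centred between the noses at columns 208 and 411. I keep pushing, more slowly near the end.

```bash
python3 -m jog '[[[3,0,0],[0,0,0],0.9],[[6,0,0],[0,0,0],0.9],[[9,0,0],[0,0,0],0.9],[[12,0,0],[0,0,0],0.9],[[15,0,0],[0,0,0],0.9],[[18,0,0],[0,0,0],0.9],[[20,0,0],[0,0,0],0.9],[[22,0,0],[0,0,0],0.9],[[24,0,0],[0,0,0],0.9],[[26,0,0],[0,0,0],0.9],[[27,0,0],[0,0,0],0.9],[[28,0,0],[0,0,0],0.9]]'; python3 -m jog '[[[1,0,0],[0,0,0],0.9],[[2,0,0],[0,0,0],0.9],[[3,0,0],[0,0,0],0.9],[[3,0,0],[0,0,0],0.9]]';python3 -c "
from h import *
goal(4.5,30,28,-90)"
```

```text
time_s: 15.9
position: [0.57, 0.0685, 0.0283]
tcp_rot: [[0.991, 0.133, -0.0], [0.133, -0.991, -0.0], [-0.0, -0.0, -1.0]]
force: [-1.6, -0.7, 1.0]
opening: 0.096
time_s: 16.23
position: [0.5731, 0.0689, 0.0283]
tcp_rot: [[0.991, 0.132, 0.0], [0.132, -0.991, 0.0], [0.0, -0.0, -1.0]]
force: [-1.6, 0.8, -0.4]
opening: 0.099
at [ 3.5 29.6 28.3] shift [ 1.  -0.4  0.3] turn [-0. -0.  0.]
```

Not yet against the back board, so I go on by small steps until force rises.

```bash
for k in 1 ; do python3 -m jog '[[[0.5,0,0],[0,0,0],0.9],[[1,0,0],[0,0,0],0.9],[[1.5,0,0],[0,0,0],0.9],[[1.5,0,0],[0,0,0],0.9]]'|grep -E "pos|force"; python3 -m jog '[[[0.5,0,0],[0,0,0],0.9],[[1,0,0],[0,0,0],0.9],[[1,0,0],[0,0,0],0.9]]'|grep -E "pos|force"; done
```

```text
position: [0.573, 0.0689, 0.0282]
force: [-5.4, -1.2, 3.5]
position: [0.573, 0.069, 0.0282]
force: [-6.0, -2.6, 4.2]
```

```bash
python3 -m jog '[[[1,0,0],[0,0,0],0.9],[[2,0,0],[0,0,0],0.9],[[2,0,0],[0,0,0],0.9]]'|grep -E "pos|force"; python3 -m jog '[[[-2,0,0],[0,0,0],0.9],[[-7,0,0],[0,0,0],0.9],[[-20,0,0],[0,0,0],0.9],[[-40,0,0],[0,0,0],0.9],[[-40,0,-35],[0,0,0],0.9],[[-40,0,-62],[0,0,0],0.9],[[-40,0,-62],[0,0,0],0.9],[[-40,0,-62],[0,0,0],0.9]]'|grep -E "pos|force"; python3 - <<'E'
from h import *
im=vision.capture("wrist")[:,:,::-1];cv2.imwrite("pics/w7.png",im)
E
```

```text
position: [0.573, 0.0691, 0.028]
force: [-9.7, -3.0, 6.4]
position: [0.5407, 0.0641, 0.0922]
force: [-0.4, -0.2, -0.2]
```

View pics/w7.png

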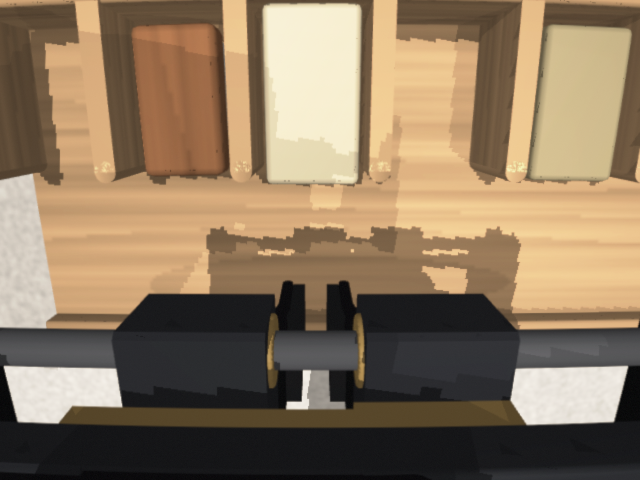

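The bar sits in slot 3 (263–362, rows 3–183), square, with its front about level with the noses (row 181). A numeric check follows, then retreat.

```bash
python3 - <<'E'
from h import *
print("bar front",wray([(267,183),(359,183)],.050),"back",wray([(264,6),(361,6)],.052),"nose",wray([(241,181),(380,181)],.056))
E
python3 -m jog '[[[0,0,-35],[0,0,0],0.9],[[0,0,-70],[0,0,0],0.9],[[0,0,-100],[0,0,0],0.9],[[0,0,-100],[0,0,0],0.9],[[0,0,-100],[0,0,0],0.9]]'; python3 - <<'E'
from h import *
im=vision.capture("top")[:,:,::-1];cv2.imwrite("pics/top8.png",im);i=vision.camera_info("top")
cv2.imwrite("pics/w8.png",cv2.resize(vision.capture("wrist")[:300,:,::-1],None,fx=1.25,fy=1.25))
E
```

```text
bar front [[14.7, 50.7, 50.0], [14.7, 7.1, 50.0]] back [[91.3, 49.8, 52.0], [91.3, 8.3, 52.0]] nose [[16.5, 62.0, 56.0], [16.5, -1.9, 56.0]]
time_s: 18.2
position: [0.539, 0.0642, 0.1909]
tcp_rot: [[0.991, 0.133, 0.003], [0.133, -0.991, -0.0], [0.003, 0.001, -1.0]]
force: [-0.6, 0.2, -0.5]
opening: 0.1
```

View pics/w8.png

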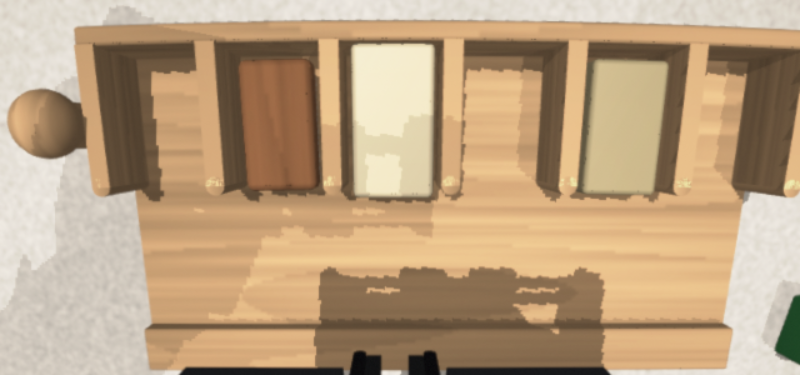

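The bar is home: its front stands 1.8 mm out of the slot (2 mm expected) and its back edge touches the board. It is centred within 1.5 mm, in the third slot from the post. The brush and dark bar haven't moved.

```bash
python3 -c "
from rig import bot
print(bot.hand_in())"
```

```text
the job is handed in; nothing more can be done
None
```

The soap bar is in the third slot from the post, fully home against the back board, and the job is handed in after about 18 s of robot time; no verdict was reported.

- **Rail:** the shut fingers ran along the front rail from rack y ≈ 167 to 31 mm. Force read about 10 to 11 N at every check, so contact held past the first, second and third slots.
- **Push:** I pushed the bar along the trough until it was centred in front of the third slot, then pushed it in from the front. It stalled against the back board with the push force rising to about 10 N, and I then moved the arm clear.
- **Last checks:** the bar's front stands 1.8 mm out of the slot (2 mm expected). It is about 1 mm off the slot's centre line, square and flat. The brush and the dark bar look unmoved in the last picture, and wrist force is near zero.
- **Disagreements:** the rack position I fitted from the top camera differed from the wrist camera's by about 2 mm, within calibration. I corrected for this by lining the bar up against the partitions. I did not re-measure the other loose items (green blocks, round box, pegs, jug, detergent), but the arm felt no unexpected contact.

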